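# Tuck the tub's pouring flap under its lip

### The job

Close the pouring mouth of the filter-ring tub with your fingertips: push the orange flap over until it lies flat on the lid, then push it forward along the lid until its front edge is tucked fully home beneath the blue lip, and let go. Only push and press: do not lift, tip or shove the tub out of its place, and leave the other things where they are.

Things in the scene. Friction and masses are not known exactly. Their poses are not given: they have to be found in the camera images.
- tub: clear plastic tub of ceramic filter rings with a white lid, loose on the table, about 1.3 kg. Lid 170 (tub x) x 116 (tub y) mm, its top 100 mm above the table. Origin: centre of the underside. Tub +x is the direction in which the orange flap folds over and slides, from its hinge towards the blue lip; tub z is up.
- hinge (a point): middle of the orange flap's hinge axis, which runs along tub y: at tub x = -45 mm plus the value of joint pin, 104 mm above the table (4 mm above the lid). Blue hinge lugs at tub y = +-36 mm stand 10 mm above the lid.
- flap (a joint): angle of the orange flap: 0 = folded flat on the lid (stop), 1.57 = upright, more = leaning back from the lip. A plate 80 mm long from the hinge, 60 mm wide (tub y), 4 mm thick, hinged at mid-thickness. Weakly springy with drag: it stays put at 1.2 to 2.0 rad, but springs up from flat to about 0.9 rad when let go, unless its edge is under the lip. Under 0.12 N m folds it.
- pin (a joint): how far the flap and its hinge pin are slid along tub +x, m: 0 = fully back, 0.014 = fully home (stop). Slides with about 3 N of drag and stays where left. With the flap flat, its front edge is 6 mm short of the lip's edge at 0 and 8 mm under the lip at 0.014; it must be flat (within 0.03 rad) to pass under.
- flap_edge (a point): middle of the flap's free edge, at mid-thickness, 80 mm from the hinge axis.
- ridge (a point): foot of the thumb ridge on the flap's outer face (upper face once folded), on its hinge side, 55 mm from the hinge. The ridge is 48 mm wide along tub y, 6 mm thick and stands 6 mm above the face: a fingertip on the flap between hinge and ridge can push against it.
- lip_edge (a point): middle of the edge, on the hinge side, of the underside of the blue retaining lip on the lid: at tub x = 41 mm, 8.5 mm above the lid. The lip is 74 mm wide along tub y, 4 mm thick, top 12.5 mm above the lid; open towards the hinge, closed behind.
- food_jar: closed round food jar with red cap, 64 mm across, 85 mm high; origin at the centre of its underside. Bystander.
- conditioner: closed green bottle with blue label and white cap, 54 mm across, 135 mm high; origin at the centre of its underside. Bystander.
- dish: white ceramic bowl, 90 mm across, 35 mm high; origin at the centre of its underside. Bystander.
- scraper: black and green algae scraper, 75 x 45 mm, 34 mm high; origin at the centre of its underside. Bystander.
- tweezers: curved stainless steel tweezers lying flat, about 135 mm long along their own y, 6 mm high; origin on the table near mid-length. Bystander.
- scoop: small green measuring scoop, bowl 45 x 40 x 28 mm, handle 75 mm long along its own +y; origin under the centre of the bowl. Bystander.
There are look-alikes about, which are no part of the job. There is more than one size of the tub; the one meant has the size given above.

How it is judged:
On the way:
1. the flap lies flat on the lid, its edge not yet under the lip (value of joint flap below 0.12 rad and value of joint pin below 0.008 m), for 0.02 s.
At the end, for the whole second after the job is handed in: The flap lies flat (within 0.08 rad) with its edge below the lip and slid home at least 10.5 of its 14 mm; the tub stands upright, at rest, within 40 mm of where it began (value of joint flap below 0.08 rad and value of joint pin above 0.0105 m and z of flap_edge in the frame of lip_edge below 0 m and linear speed of tub below 0.01 m/s and angle between tub's own z axis and vertical below 0.05 rad and distance of tub from where it was at the start of the episode below 0.04 m); the robot touches nothing.
It fails at once if the tub is lifted, with its underside more than 12 mm off the table (height (world z) of tub above 0.012 m).
It fails at once if the tub is tipped more than 0.2 rad (angle between tub's own z axis and vertical above 0.2 rad).
It fails at once if the tub is shoved more than 40 mm (distance of tub from where it was at the start of the episode above 0.04 m).
It fails at once if a bystander is moved more than 30 mm (distance of any of food_jar, conditioner, dish, scraper, tweezers, scoop from where it was at the start of the episode above 0.03 m).
It also fails if it takes over 38 s, if anything falls off the work surface, if the arm or the gripper's body presses on something with over 40 N, if the wrist force passes 120 N, or if a joint passes its speed limit or range.

### The arm

A 6-joint arm with a two-finger parallel gripper is mounted at the origin on the work surface. World frame = base frame: x ahead of the robot, y to its left, z up, the work surface at z = 0. Lengths are in m, angles in rad, forces in N, time in s.
With the tool pointing down it reaches from about 0.35 to 0.975 m from the base axis. Payload 17.4 kg.
Tool frame: the origin (TCP) lies at the centre of the arm's flange, where the gripper is bolted on; the fingertips stand 173 mm ahead of it and the grasp point (between the pads) lies 155 mm ahead of it (grip_depth is the distance from the TCP to the grasp point, in m); z points along the fingers, y is the line along which they close (so a half turn about z gives the same grasp; the last joint's range is limited). The gripper opens to 85 mm and grips with 20 to 120 N. Pads are 22 mm wide; open, the fingers measure 114 mm over their backs; the gripper's body (76 mm by 85 mm) begins 54 mm behind the grasp point. The pads swing forward as they close: fully open they stand 13 mm farther back than shut.
Start: joints at [1.245, 0.116, 1.442, -0, 1.584, -0.038], TCP at [0.192, 0.647, 0.405] pointing down, gripper open.
Joint ranges: [-2.83, 2.83], [-0.83, 2.19], [0.07, 2.5], [-1.14, 4.28], [0.01, 3], [-2.97, 2.97]. Speed limits (rad/s): [1.89, 1.89, 2.22, 3.14, 3.14, 3.14].

### API

Orientations are given as a unit quaternion [w, x, y, z].
In Python, from rig import get_state, read_camera, finish_job, grip_depth gives the robot as it stands. The module is installed in compiled form; this text tells all that it offers.
- The arm moves only by the shell command python3 -m inch 'ROWS' [FORCE]. ROWS is JSON, a list that holds one entry, the list of rows, each a list of 7 numbers: the turn, a rotation vector about the tool's x, y, z in degrees, then the shift along the tool's x, y, z in m, then the gripper command: -1 is fully open, 1 is shut, values between are in proportion. A call has 1 to 10 rows; each row shifts and turns the commanded pose from where the row before left it, along the tool's axes as they then stand; what a row does not reach is not made up. A row lasts 1/10 s, in which the tool goes at most 50 mm and 8.59 degrees, less where a joint would pass 70% of its speed; a pose out of reach is approached as far as the arm can. A call with a gripper value outside its range is refused whole. The fingers move at their own pace and stop on an object; FORCE is the grip in N (left out, the last holds). Time passes only in rows, so rows that do not move let the fingers close. It gives the time, the measured TCP pose, the force, the opening and the grip force at its end, in the units of the state.
- get_state(): the state, without advancing time (a new reading comes with each control period).
- read_camera(name): name is "side" or "top"; returns a dict with "image" (400x640x3 uint8, red, green, blue), "depth" (400x640 float32, m along the optical axis (not along the pixel's ray), 0 where there is no reading), "fov_y" (degrees; the focal length in pixels is half the picture's height over the tangent of half this angle, whatever the lens; pixels are square), "cx", "cy" (the principal point, pixels), "rvec" (rotation vector, rad) and "tvec" (3), from world to camera coordinates, as OpenCV has them. Camera axes: x right, y down, z forward; pixel columns grow to the right and rows downward; lengths in m; the calibration is good to about 2 mm. A picture is of the moment at which its call begins.
- finish_job(): hands the job in; it is judged then, once.
The state is a dict: "t": time; "q": joint angles; "qd": joint speeds; "joint_torque": joint torques, N m; "position": TCP position; "ee_rot": TCP orientation; "force": force on the tool from outside, world axes, zero at the start; "wrist_torque": the same for the moment, N m; "opening": finger opening in m; "gripper_force": force on a finger pad.
Only numpy, scipy, OpenCV 4.12 (cv2) and the standard library are available. Lean on these libraries where they do the work, as an engineer would, in place of code of your own. Each camera call takes 0.05 s, during which the arm holds its last target. There are 200 camera calls.

## Working session

There is one attempt and no reset: what is moved stays moved. The work goes in short steps, Python scripts to look and compute and a shell command to move; the robot and the scene stay as the last step left them, time stands still between calls to the robot, and variables do not carry over. Pictures are saved under pics/ and viewed, at most 10 in all, crops included, and the job is handed in when it is done.

```bash
mkdir -p pics; cat > h.py <<'E'
import numpy as np,cv2
from rig import get_state, read_camera, finish_job, grip_depth
def cam(n,save=None):
    c=read_camera(n); np.savez('%s.npz'%n,**c)
    if save: cv2.imwrite('pics/'+save,c['image'][:,:,::-1])
    return c
def P(c,u,v,d=None,z=None):
    f=200/np.tan(np.radians(float(c['fov_y']))/2)
    R=cv2.Rodrigues(np.array(c['rvec'],float))[0]; t=np.array(c['tvec'],float).ravel()
    r=np.array([(u-c['cx'])/f,(v-c['cy'])/f,1.]); o=-R.T@t; w=R.T@r
    if z is not None: return o+w*(z-o[2])/w[2]
    if d is None: d=float(np.median(c['depth'][int(v)-1:int(v)+2,int(u)-1:int(u)+2]))
    return o+w*d
E
python3 - <<'E'
from h import *
for n in('side','top'):
    c=cam(n,n+'1.png'); R=cv2.Rodrigues(np.array(c['rvec'],float))[0]
    print(n,c['fov_y'],c['cx'],c['cy'],-R.T@np.array(c['tvec']).ravel(),R[2])
s=get_state();print(s['t'],s['position'],s['ee_rot'],s['force'],s['opening'],grip_depth)
E
```

```text
side 47.80998725186917 328.0133512271986 196.43312197853763 [ 0.00537969 -0.74806412  0.90507463] [ 0.40125255  0.62387461 -0.67065405]
top 54.620406845196975 312.6397759510573 203.74137203335823 [0.25006144 0.01344107 1.31354533] [ 0.19359867 -0.02170075 -0.98084078]
0.1 [0.19159933 0.64724512 0.40405334] [-7.48911087e-05  1.43404320e-01  9.89664062e-01 -4.90443248e-04] [ 0.58588566 -0.08683195  0.4579501 ] 0.08550319359022862 0.1547
```

View pics/top1.png

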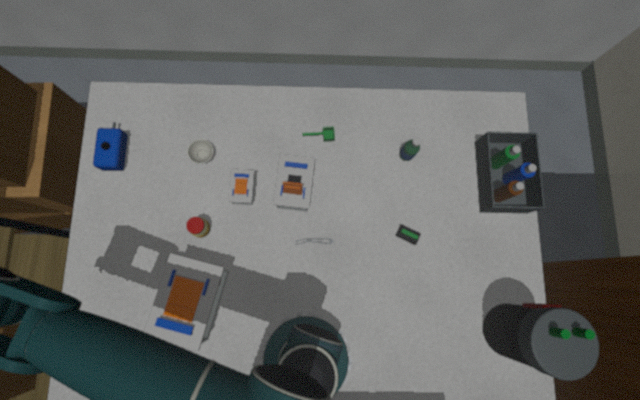

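View pics/side1.png

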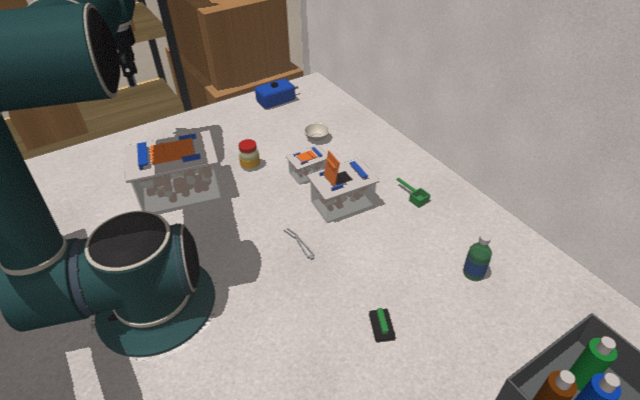

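The top view shows three tubs: a small one at (243,186), a large one at (190,300), and a middle one at (296,182) with its flap upright and its blue lip at (296,164). I'll enlarge the middle one and measure it.

```bash
python3 - <<'E'
from h import *
a=np.load('top.npz');b=np.load('side.npz')
A=cv2.resize(a['image'][145:220,265:330],None,fx=6,fy=6,interpolation=2)
B=cv2.resize(b['image'][140:225,300:385],None,fx=4.7,fy=4.7,interpolation=2)
h=450
B=cv2.resize(B,(400,400));B=cv2.copyMakeBorder(B,0,50,0,0,0)
cv2.imwrite('pics/crop1.png',np.hstack([A,B])[:,:,::-1])
for u,v in((296,164),(281,200),(305,200)):print(P(a,u,v),P(a,u,v,z=.1))
E
```

```text
[0.61666192 0.04232956 0.11246722] [0.62046725 0.04262942 0.1       ]
[0.49969342 0.08777721 0.10082805] [0.49986387 0.08782797 0.1       ]
[0.50128492 0.01120432 0.10020576] [0.50132752 0.01120394 0.1       ]
```

View pics/crop1.png

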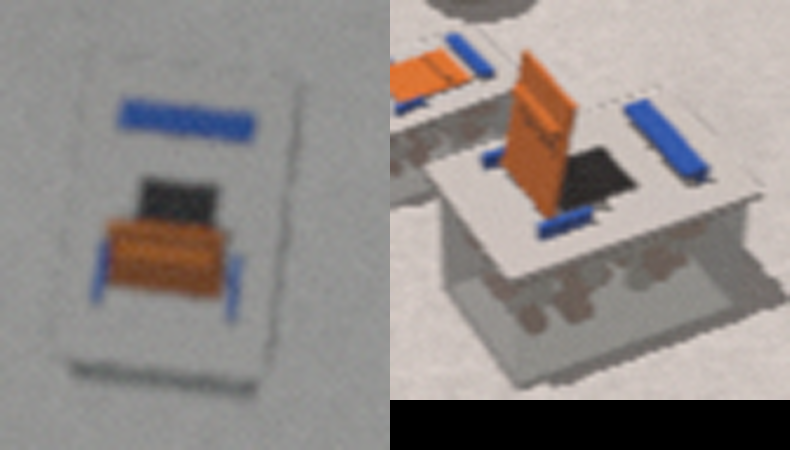

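The crop shows the lip's hinge-side edge running from about (284.7,166.2) to (307,168.7) in full-image pixels. The lugs are at (281.7,190.5) and (303.7,193.3), and the flap is roughly upright.

```bash
cat >> h.py <<'E'
def cloud(c,hue,sat=120,val=50):
    h=cv2.cvtColor(c['image'],cv2.COLOR_RGB2HSV)
    m=(h[...,0]>=hue[0])&(h[...,0]<=hue[1])&(h[...,1]>sat)&(h[...,2]>val)&(c['depth']>0)
    return np.array([P(c,u,v,d=float(c['depth'][v,u])) for v,u in zip(*np.nonzero(m))])
E
python3 - <<'E'
from h import *
a=np.load('top.npz');b=np.load('side.npz')
l,r=P(a,284.7,166.2,z=.1125),P(a,307,168.7,z=.1125); L,Rr=P(a,281.7,190.5,z=.11),P(a,303.7,193.3,z=.11)
print(l,r,np.linalg.norm(l-r),L,Rr,np.linalg.norm(L-Rr))
lm,hm=(l+r)/2,(L+Rr)/2;print('dist lip-hinge',np.linalg.norm((lm-hm)[:2]))
y=(l-r)+(L-Rr);print('yaw',np.degrees(np.arctan2(-y[0],y[1])), np.degrees(np.arctan2(*(lm-hm)[1::-1])))
for n,c in(('top',a),('side',b)):
    q=cloud(c,(100,130));q=q[(q[:,0]>.48)&(q[:,0]<.68)&(abs(q[:,1]-.045)<.07)&(q[:,2]>.095)]
    k=q[q[:,0]>.585]
    (cx,cy),wh,an=cv2.minAreaRect(k[:,:2].astype('f4'));print(n,'lip',cx,cy,wh,an,np.median(k[:,2]))
    k=q[q[:,0]<.56];print('lugs',k.mean(0),k[:,2].max(),k.min(0),k.max(0))
    q=cloud(c,(3,20),100);q=q[(q[:,0]>.45)&(q[:,0]<.60)&(abs(q[:,1]-.045)<.05)&(q[:,2]>.1)]
    for z in np.arange(.1,.2,.01):
        k=q[(q[:,2]>=z)&(q[:,2]<z+.01)]
        if len(k)>3:print(round(z,2),len(k),k.mean(0).round(4),k[:,1].min().round(3),k[:,1].max().round(3))
E
```

```text
[0.60850886 0.07848051 0.1125    ] [0.60168714 0.00662067 0.1125    ] 0.07218290319176156 [0.52871422 0.08590852 0.11      ] [0.52095219 0.01574568 0.11      ] 0.07059089168656382
dist lip-hinge 0.08069038104236113
yaw -5.862923671994249 -5.887252582215338
top lip 0.6145544648170471 0.042288776487112045 (0.06561178714036942, 0.013978229835629463) 85.22466278076172 0.11290456618297329<stdin>:11: RuntimeWarning: Mean of empty slice.
  ret = um.true_divide(
Traceback (most recent call last):
ValueError: zero-size array to reduction operation maximum which has no identity
```

```bash
cat >> h.py <<'E'
YAW=np.radians(-5.9); ORG=np.array([.5642,.0467])
def tub(p):
    d=np.atleast_2d(p)[:,:2]-ORG; c,s=np.cos(YAW),np.sin(YAW)
    return np.c_[d@[c,s],d@[-s,c],np.atleast_2d(p)[:,2]]
def report(c):
    for nm,hue in(('blue',(100,130)),('orange',(3,20))):
        q=tub(cloud(c,hue,100));q=q[(abs(q[:,0])<.12)&(abs(q[:,1])<.06)&(q[:,2]>.09)]
        for z in np.arange(.09,.2,.01):
            k=q[(q[:,2]>=z)&(q[:,2]<z+.01)]
            if len(k)>3:print(nm,round(z,2),len(k),'mean',(k.mean(0)*1e3).round(1),'min',(k.min(0)*1e3).round(),'max',(k.max(0)*1e3).round())
E
python3 - <<'E'
from h import *
for n in('top','side'):
    print(n);c=np.load(n+'.npz');report(c)
c=np.load('top.npz')
print(tub([P(c,u/6+265,v/6+145,z=.1) for u,v in((298,75),(265,385),(70,370),(85,50))])*1e3)
R=cv2.Rodrigues(np.array(c['rvec']))[0]
s=get_state()['ee_rot'];from scipy.spatial.transform import Rotation as Ro
print(Ro.from_quat([*s[1:],s[0]]).as_matrix().round(3))
E
```

```text
top
blue 0.1 10 mean [ 42.8   5.3 108.9] min [-41. -22. 107.] max [ 58.  37. 110.]
blue 0.11 75 mean [ 49.9   1.7 113.3] min [ 43. -32. 110.] max [ 57.  36. 120.]
orange 0.1 6 mean [ -9.8   2.5 103.3] min [-42. -12. 100.] max [ -3.  18. 110.]
orange 0.11 17 mean [-41.4  -1.4 114.6] min [-42. -24. 110.] max [-40.  28. 120.]
orange 0.12 25 mean [-40.1   2.2 125.4] min [-43. -27. 120.] max [-38.  27. 130.]
orange 0.13 26 mean [-37.8  -1.4 135.4] min [-40. -27. 130.] max [-35.  27. 140.]
orange 0.14 10 mean [-36.9  -0.5 145.8] min [-38. -26. 142.] max [-35.  24. 149.]
orange 0.15 6 mean [-35.   -2.6 156.7] min [-39. -26. 153.] max [-32.  27. 160.]
orange 0.16 51 mean [-35.4   1.9 165.3] min [-40. -26. 160.] max [-31.  25. 170.]
orange 0.17 25 mean [-31.1  -2.4 175. ] min [-40. -26. 170.] max [-25.  29. 180.]
orange 0.18 31 mean [-28.8   0.7 183.4] min [-32. -26. 180.] max [-25.  26. 187.]
side
blue 0.1 59 mean [  0.4 -15.9 107.6] min [-52. -40. 100.] max [ 61.  39. 110.]
blue 0.11 91 mean [ 41.6  -3.  111.9] min [-54. -42. 110.] max [ 59.  35. 115.]
orange 0.1 26 mean [-41.7   5.1 105.9]
[... 240 characters left out ...]
135. ] min [-40. -30. 130.] max [-34.  28. 140.]
orange 0.14 42 mean [-35.   -3.2 144.7] min [-37. -32. 140.] max [-33.  32. 150.]
orange 0.15 16 mean [-34.6 -14.5 155.7] min [-39. -32. 150.] max [-29.  22. 160.]
orange 0.16 68 mean [-33.9  -2.2 164.3] min [-40. -30. 160.] max [-29.  31. 169.]
orange 0.17 42 mean [-29.8  -0.5 175.4] min [-32. -30. 170.] max [-25.  29. 180.]
orange 0.18 21 mean [-28.5  -0.2 182.1] min [-31. -28. 180.] max [-26.  29. 184.]
[[ 85.9156789  -56.05496822 100.        ]
 [-86.86988018 -58.53058062 100.        ]
 [-91.37279267  45.09342552 100.        ]
 [ 85.56384444  60.86191339 100.        ]]
[[-0.959  0.284 -0.   ]
 [ 0.284  0.959 -0.001]
 [ 0.    -0.001 -1.   ]]
```

The frame fits well: lid 172 x 117 mm and lip and lugs where they should be. The flap angle is about 1.37 rad with the pin near 0. Next I shut the gripper, align tool x with tub -x, and move to behind the flap at height.

```bash
python3 -m inch '[[[0,0,-5.3,0,0,0,1],[0,0,-5.3,0,0,0,1],[0,0,0,-0.018,-0.028,0,1],[0,0,0,-0.018,-0.028,0,1],[0,0,0,-0.018,-0.028,0,1],[0,0,0,-0.018,-0.028,0,1],[0,0,0,-0.018,-0.028,0,1],[0,0,0,-0.018,-0.028,0,1],[0,0,0,-0.018,-0.028,0,1],[0,0,0,-0.018,-0.028,0,1]]]' 40
python3 -m inch '[[[0,0,0,-0.018,-0.028,0,1],[0,0,0,-0.018,-0.028,0,1],[0,0,0,-0.018,-0.028,0,1],[0,0,0,-0.018,-0.028,0,1],[0,0,0,-0.018,-0.028,0,1],[0,0,0,-0.018,-0.028,0,1],[0,0,0,-0.018,-0.028,0,1],[0,0,0,-0.018,-0.028,0,1],[0,0,0,-0.018,-0.028,0,1],[0,0,0,0,0,0,1]]]' 40
cat >> h.py <<'E'
def st():
    s=get_state();p=np.array(s['position']);from scipy.spatial.transform import Rotation as Ro
    M=Ro.from_quat([*s['ee_rot'][1:],s['ee_rot'][0]]).as_matrix()
    tip=p+.173*M[:,2];print('t',s['t'],'tip tub mm',(tub(tip)*1e3).round(1),'F',np.round(s['force'],1),'open',s['opening'],'toolx deg',np.degrees(np.arctan2(M[1,0],M[0,0])).round(2),M[:,2].round(3))
E
python3 -c "from h import *;st()"
```

```text
t: 1.1
position: [0.3122, 0.4084, 0.4044]
ee_rot: [-0.0, 0.051, 0.999, -0.0]
force: [0.4, 0.8, -0.4]
opening: 0.0
gripper_force: 0.0
t: 2.1
position: [0.4482, 0.1398, 0.4043]
ee_rot: [-0.0, 0.053, 0.999, -0.0]
force: [-1.0, 0.6, 0.5]
opening: 0.0001
gripper_force: 0.0
t 2.1 tip tub mm [[-125.    80.6  231.3]] F [-1.   0.6  0.5] open 9.296998090392632e-05 toolx deg 173.93 [-0.    -0.001 -1.   ]
```

```bash
python3 -m inch '[[[0,0,0,-0.017,-0.027,0,1],[0,0,0,-0.017,-0.027,0,1],[0,0,0,-0.016,-0.027,0,1],[0,0,0,0,0,0.03,1],[0,0,0,0,0,0.03,1],[0,0,0,0,0,0.021,1],[0,0,0,0,0,0,1],[0,0,0,0,0,0,1]]]'
python3 -c "
from h import *
st();a=cam('top');b=cam('side')
A=cv2.resize(a['image'][145:220,265:330],None,fx=6,fy=6,interpolation=2)
B=cv2.resize(b['image'][110:225,300:385],(332,450),interpolation=2)
cv2.imwrite('pics/c2.png',np.hstack([A,B])[:,:,::-1]);report(b)"
```

```text
t: 2.9
position: [0.4886, 0.057, 0.3243]
ee_rot: [-0.0, 0.051, 0.999, 0.0]
force: [-0.0, -0.0, 0.6]
opening: -0.0003
gripper_force: 0.0
t 2.9 tip tub mm [[-76.3   2.5 151.3]] F [-0.  -0.   0.6] open -0.0003303453446503727 toolx deg 174.13 [-0.  0. -1.]
blue 0.1 60 mean [-10.9 -14.8 107.5] min [-54. -41. 102.] max [ 58.  38. 110.]
blue 0.11 77 mean [ 44.5  -5.3 112.1] min [-51. -41. 110.] max [ 58.  33. 116.]
orange 0.09 4 mean [-40.6   3.8  98.7] min [-41. -15.  98.] max [-40.  33.  99.]
orange 0.1 27 mean [-41.1   3.4 106. ] min [-44. -29. 100.] max [-25.  32. 110.]
orange 0.11 42 mean [-40.4  -4.3 115.4] min [-43. -31. 110.] max [-38.  28. 120.]
orange 0.12 41 mean [-38.5  -1.3 125.5] min [-42. -33. 121.] max [-36.  29. 130.]
orange 0.13 40 mean [-37.2  -5.5 135.9] min [-40. -32. 130.] max [-34.  29. 140.]
orange 0.14 41 mean [-35.2  -3.6 144.9] min [-37. -32. 140.] max [-31.  29. 150.]
orange 0.15 16 mean [-35.2 -12.3 155. ] min [-39. -30. 150.] max [-32.  13. 159.]
orange 0.16 48 mean [-34.4  -9.1 164.2] min [-40. -31. 160.] max [-30.  13. 169.]
orange 0.17 32 mean [-30.4 -12.  174.6] min [-34. -30. 170.] max [-27.   8. 180.]
orange 0.18 7 mean [-29.  -11.2 182.1] min [-31. -25. 180.] max [-27.   4. 184.]
orange 0.2 4 mean [-70.1 -22.2 203.8] min [-87. -37. 201.] max [-63.  13. 207.]
```

View pics/c2.png

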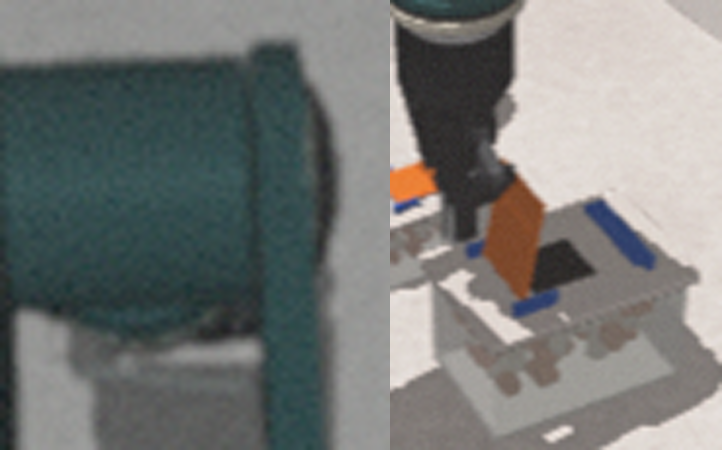

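The fingertips stand behind the upright flap and clear of it, and the side view stays usable. Now I push along the arc.

```bash
python3 -m inch '[[[0,0,0,-0.015,-0.0025,0.0028,1],[0,0,0,-0.008,0,0,1],[0,0,0,-0.007,0,0,1],[0,0,0,-0.0044,0,0.0011,1],[0,0,0,-0.0044,0,0.0011,1],[0,0,0,-0.0041,0,0.002,1],[0,0,0,-0.004,0,0.0019,1],[0,0,0,-0.0036,0,0.0027,1],[0,0,0,-0.0036,0,0.0027,1]]]'
python3 -c "
from h import *
st();b=cam('side');report(b)"
```

```text
t: 3.9
position: [0.5424, 0.0486, 0.3092]
ee_rot: [0.0, 0.051, 0.999, 0.0]
force: [-1.7, 0.5, 0.6]
opening: 0.0002
gripper_force: 0.5
t 3.9 tip tub mm [[-21.9  -0.3 136.2]] F [-1.7  0.5  0.6] open 0.00018060561149378933 toolx deg 174.11 [ 0.  0. -1.]
blue 0.1 61 mean [ -6.3 -14.8 107. ] min [-53. -42. 101.] max [ 59.  38. 110.]
blue 0.11 69 mean [ 43.1  -7.3 111.8] min [-53. -41. 110.] max [ 58.  36. 116.]
orange 0.1 46 mean [-39.1   0.4 106.6] min [-43. -30. 101.] max [-32.  29. 110.]
orange 0.11 85 mean [-31.7  -1.4 114.8] min [-40. -31. 110.] max [-24.  32. 120.]
orange 0.12 67 mean [-22.2  -9.3 124.7] min [-30. -32. 120.] max [-11.  32. 130.]
orange 0.13 36 mean [-12.  -18.7 135.3] min [-30. -32. 131.] max [ -4.  -1. 140.]
orange 0.14 43 mean [ -2.1 -15.2 145.9] min [-17. -31. 140.] max [  7.   7. 150.]
orange 0.15 52 mean [  4.2 -16.5 154.1] min [-17. -32. 150.] max [ 14.  -1. 160.]
orange 0.16 7 mean [  3.9 -19.6 161.3] min [-17. -28. 160.] max [ 13.  -9. 166.]
orange 0.18 4 mean [-17.3 -34.3 185.3] min [-23. -36. 184.] max [-12. -33. 188.]
```

The flap is following at about 0.8 rad with low force and the hinge unmoved. I'll continue down to flat.

```bash
python3 -m inch '[[[0,0,0,-0.0029,0,0.0034,1],[0,0,0,-0.0029,0,0.0034,1],[0,0,0,-0.0022,0,0.0039,1],[0,0,0,-0.0022,0,0.0039,1],[0,0,0,-0.0014,0,0.0042,1],[0,0,0,-0.0014,0,0.0042,1],[0,0,0,-0.0005,0,0.004,1],[0,0,0,0,0,0.004,1],[0,0,0,0,0,0,1]]]'
python3 -c "
from h import *
st();b=cam('side');report(b)"
```

```text
t: 4.85
position: [0.5557, 0.0472, 0.2791]
ee_rot: [0.001, 0.051, 0.999, 0.0]
force: [-0.7, 0.7, 7.6]
opening: -0.0001
gripper_force: 3.6
t 4.85 tip tub mm [[ -8.3  -0.3 106.1]] F [-0.7  0.7  7.6] open -0.00014963644343784133 toolx deg 174.11 [ 0.001  0.    -1.   ]
blue 0.1 60 mean [-18.8 -10.6 106.9] min [-54. -41. 102.] max [ 58.  38. 110.]
blue 0.11 68 mean [ 40.2 -10.4 112.2] min [-50. -41. 110.] max [ 57.  34. 116.]
orange 0.1 283 mean [ -5.2  -6.  105.1] min [-43. -32. 101.] max [ 38.  34. 110.]
orange 0.11 22 mean [ 10.3  -7.6 112.6] min [-19. -26. 110.] max [ 20.  10. 120.]
orange 0.12 4 mean [ -5.1 -11.1 125.5] min [-18. -19. 122.] max [  0.   4. 128.]
```

The flap is flat (fingertip at 106 mm, 7.6 N up) with its front edge just short of the lip. Now I slide forward against the ridge.

```bash
python3 -m inch '[[[0,0,0,-0.002,0,0,1],[0,0,0,-0.002,0,0,1],[0,0,0,-0.002,0,0,1],[0,0,0,-0.002,0,0,1],[0,0,0,-0.002,0,0,1],[0,0,0,-0.002,0,0,1],[0,0,0,0,0,0,1]]]'
python3 -c "
from h import *
st();b=cam('side');report(b)"
```

```text
t: 5.6
position: [0.5677, 0.046, 0.2791]
ee_rot: [0.0, 0.051, 0.999, 0.0]
force: [-0.7, 0.8, 8.7]
opening: 0.0
gripper_force: 4.2
t 5.6 tip tub mm [[  3.7  -0.3 106.1]] F [-0.7  0.8  8.7] open 3.786310961168142e-05 toolx deg 174.11 [ 0.001  0.    -1.   ]
blue 0.1 61 mean [-22.   -9.6 106.5] min [-54. -42. 101.] max [ 59.  38. 110.]
blue 0.11 60 mean [ 40.8 -11.9 112. ] min [-44. -41. 110.] max [ 58.  32. 115.]
orange 0.1 263 mean [  2.7  -6.6 105.3] min [-30. -32. 101.] max [ 45.  34. 110.]
orange 0.11 19 mean [ 23.2 -11.2 112.1] min [-11. -27. 110.] max [ 32.   5. 115.]
```

```bash
python3 -m inch '[[[0,0,0,-0.002,0,0,1],[0,0,0,-0.002,0,0,1],[0,0,0,0,0,0,1]]]'
python3 -c "
from h import *
st()"
python3 -m inch '[[[0,0,0,-0.002,0,0,1],[0,0,0,-0.002,0,0,1],[0,0,0,0,0,0,1]]]'
python3 -c "
from h import *
st();b=cam('side');report(b);B=cv2.resize(b['image'][125:225,290:390],(600,600),interpolation=2);cv2.imwrite('pics/c3.png',B[:,:,::-1])"
```

```text
t: 5.95
position: [0.5714, 0.0457, 0.2789]
ee_rot: [-0.0, 0.051, 0.999, 0.0]
force: [-4.5, -0.8, 10.1]
opening: 0.0006
gripper_force: 4.7
t 5.95 tip tub mm [[  7.3  -0.3 105.9]] F [-4.5 -0.8 10.1] open 0.0005739454796978661 toolx deg 174.11 [-0.  0. -1.]
t: 6.25
position: [0.5754, 0.0452, 0.2788]
ee_rot: [-0.0, 0.051, 0.999, 0.0]
force: [-3.8, 0.8, 9.5]
opening: -0.0004
gripper_force: 4.4
t 6.25 tip tub mm [[ 11.3  -0.3 105.8]] F [-3.8  0.8  9.5] open -0.00039766283161454547 toolx deg 174.11 [-0.  0. -1.]
blue 0.1 68 mean [-18.1 -13.3 106.7] min [-53. -42. 100.] max [ 56.  37. 110.]
blue 0.11 53 mean [ 41.9  -9.8 112. ] min [-46. -40. 110.] max [ 58.  34. 116.]
orange 0.1 278 mean [  2.1  -5.3 105.1] min [-30. -32. 100.] max [ 45.  35. 110.]
orange 0.11 12 mean [ 27.7 -10.9 112.2] min [ 18. -28. 110.] max [ 33.   3. 118.]
```

View pics/c3.png

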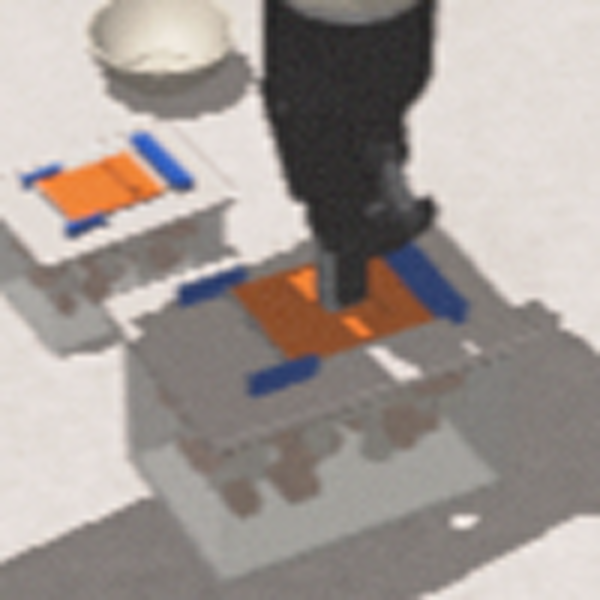

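The front edge is beneath the lip at about (415,300) in the crop, and the rear edge has moved forward about 13 mm past the lugs. I'll push a little more against the ridge to seat it at the stop.

```bash
python3 -m inch '[[[0,0,0,-0.001,0,0,1],[0,0,0,-0.001,0,0,1],[0,0,0,0,0,0,1]]]'
python3 -m inch '[[[0,0,0,-0.001,0,0,1],[0,0,0,0,0,0,1]]]'
python3 -c "
from h import *
st();b=cam('side');report(b)"
```

```text
t: 6.6
position: [0.5773, 0.0451, 0.2788]
ee_rot: [-0.0, 0.051, 0.999, 0.0]
force: [-5.6, -0.3, 8.8]
opening: 0.0
gripper_force: 4.4
t: 6.8
position: [0.5783, 0.0449, 0.2788]
ee_rot: [-0.0, 0.051, 0.999, 0.0]
force: [-5.5, 0.3, 8.2]
opening: 0.0004
gripper_force: 4.5
t 6.8 tip tub mm [[ 14.1  -0.3 105.8]] F [-5.5  0.3  8.2] open 0.0004370615905771489 toolx deg 174.11 [-0.  0. -1.]
blue 0.1 62 mean [-17.7  -9.4 106.6] min [-54. -42. 101.] max [ 60.  37. 110.]
blue 0.11 58 mean [ 36.9 -14.9 111.8] min [-52. -42. 110.] max [ 58.  33. 114.]
orange 0.1 278 mean [  1.8  -5.1 104.9] min [-31. -33. 100.] max [ 44.  31. 109.]
orange 0.11 13 mean [ 26.9 -16.7 112.9] min [ 19. -26. 110.] max [ 31.  -6. 119.]
```

```bash
python3 -m inch '[[[0,0,0,-0.001,0,0,1],[0,0,0,-0.001,0,0,1],[0,0,0,0,0,0,1]]]'
python3 -m inch '[[[0,0,0,-0.001,0,0,1],[0,0,0,0,0,0,1]]]'
python3 -c "
from h import *
st();b=cam('side');report(b)"
```

```text
t: 7.15
position: [0.5799, 0.0448, 0.2785]
ee_rot: [-0.001, 0.051, 0.999, 0.0]
force: [-11.7, 1.3, 10.7]
opening: 0.0004
gripper_force: 8.4
t: 7.35
position: [0.5809, 0.0447, 0.2786]
ee_rot: [-0.001, 0.051, 0.999, 0.0]
force: [-11.4, 1.0, 11.7]
opening: -0.0001
gripper_force: 8.4
t 7.35 tip tub mm [[ 16.4  -0.3 105.6]] F [-11.4   1.   11.7] open -7.331503853518574e-05 toolx deg 174.12 [-0.003  0.    -1.   ]
blue 0.1 66 mean [-14.9 -11.  106.6] min [-50. -40. 100.] max [ 61.  38. 110.]
blue 0.11 56 mean [ 40.9 -12.6 111.8] min [-48. -40. 110.] max [ 61.  34. 116.]
orange 0.09 6 mean [22.5  5.3 99.1] min [ -0. -27.  99.] max [ 45.  37. 100.]
orange 0.1 268 mean [  3.1  -4.9 105. ] min [-28. -34. 101.] max [ 46.  33. 110.]
orange 0.11 13 mean [ 27.5 -16.5 112.5] min [  6. -25. 110.] max [ 34.   1. 119.]
```

Force rose to 11 N and the whole tub began to creep about 2 mm, so the pin is at its stop. I back off the ridge, lift away, then check with both cameras.

```bash
python3 -m inch '[[[0,0,0,0.002,0,-0.003,1],[0,0,0,0,0,-0.015,1],[0,0,0,0,0,-0.04,1],[0,0,0,0,0,-0.045,1],[0,0,0,0.045,0,-0.045,1],[0,0,0,0.045,0.02,0,1],[0,0,0,0.04,0.03,0,1],[0,0,0,0.02,0.045,0,1],[0,0,0,0,0.045,0,1],[0,0,0,0,0.045,0,1]]]'
python3 -m inch '[[[0,0,0,0,0.045,0,1],[0,0,0,0,0.045,0,1],[0,0,0,0,0.045,0,1],[0,0,0,0,0,0,1],[0,0,0,0,0,0,1]]]'
python3 -c "
from h import *
st();b=cam('side');a=cam('top');report(b);report(a)
A=cv2.resize(a['image'][145:220,265:330],None,fx=6,fy=6,interpolation=2)
B=cv2.resize(b['image'][140:225,300:385],(400,400),interpolation=2);B=cv2.copyMakeBorder(B,0,50,0,0,0)
cv2.imwrite('pics/c4.png',np.hstack([A,B])[:,:,::-1])"
```

```text
t: 8.4
position: [0.4577, 0.2448, 0.4185]
ee_rot: [0.001, 0.051, 0.999, 0.001]
force: [0.9, 0.0, 0.6]
opening: 0.0
gripper_force: 0.0
t: 8.9
position: [0.4725, 0.3781, 0.4169]
ee_rot: [-0.0, 0.051, 0.999, -0.0]
force: [-0.7, -0.2, -0.7]
opening: 0.0005
gripper_force: 0.0
t 8.9 tip tub mm [[-125.4  320.2  243.9]] F [-0.7 -0.2 -0.7] open 0.0004633366851545947 toolx deg 174.2 [-0.    -0.001 -1.   ]
blue 0.1 64 mean [ -9.5  -4.6 107.7] min [-50. -40. 102.] max [ 63.  38. 110.]
blue 0.11 86 mean [ 4.550e+01 -1.000e-01  1.119e+02] min [-43. -37. 110.] max [ 61.  36. 116.]
orange 0.1 337 mean [  6.   -1.2 106.1] min [-27. -33. 100.] max [ 45.  37. 110.]
orange 0.11 37 mean [ 29.   -4.6 113.1] min [  6. -34. 110.] max [ 41.  22. 117.]
blue 0.1 10 mean [5.240e+01 1.000e-01 1.091e+02] min [ 48. -28. 107.] max [ 58.  27. 110.]
blue 0.11 68 mean [ 52.4   2.  113.1] min [ 46. -32. 110.] max [ 59.  36. 119.]
orange 0.1 297 mean [  4.1   1.6 106.7] min [-27. -28. 101.] max [ 43.  30. 110.]
orange 0.11 83 mean [ 19.9   0.  112.2] min [-26. -26. 110.] max [ 42.  28. 118.]
```

View pics/c4.png

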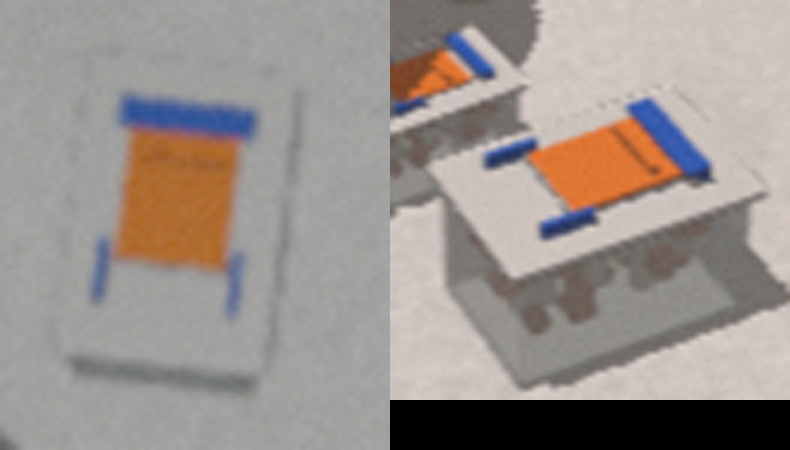

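The flap lies flat, its front edge (132–240,133 in the top crop) is under the lip, and it stayed down after release. About 71 mm of its 80 mm still shows, so roughly 8 mm is tucked in, which is fully home. The tub moved about 2 mm.

```bash
python3 -c "
from rig import finish_job
print(finish_job())"
```

```text
the job is handed in; nothing more can be done
None
```

The orange flap is folded flat and tucked about 8 mm under the blue lip, fully home. The tub crept only about 2 mm, and I handed the job in at about 9 s with the arm clear; no verdict came back.

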